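# Eject a plaster casting through the guard window

## Task

Reach through the window of the grey sheet-metal guard and press the lever with the flat square paddle all the way down, without touching the guard and leaving the ball-ended lever next to it alone; this lifts the plaster tile out of its mould. Then push the raised tile with the fingertips straight across onto the plywood ledge behind the mould opening, without lifting or tipping it, so that it lies flat and wholly past the opening, and leave the other things on the bench where they are.

Things in the scene. Friction and masses are not known exactly. Their poses are not given: they have to be found in the camera images.
- guard: Grey sheet-metal guard hood fixed to the table: a closed box 150 (x) x 200 (y) x 110 mm high, origin at the centre of its underside, x away from the robot at yaw 0. Its 4 mm top sheet (upper face at z = 110 mm) has two rectangular windows side by side, each 72 (x) x 66 (y) mm, centred at x = -15, y = +45 and -45 mm; a 24 mm bar separates them. Each window shows one lever; which lever is in which window varies. The guard must not be touched.
- paddle_pad (a point): Centre of the upper face of the flat square steel paddle (40 x 40 mm) on the lever to be pressed. It is under the middle of its window, about 16 mm below the top of the guard when up, and moves down about 20 mm when the lever is fully pressed. The lever is hinged 75 mm farther in the guard's +x direction; it takes about 6 to 10 N to press at the paddle, and stays where it is left.
- paddle (a joint): Angle of the paddle lever: 0 up (as it starts), 0.27 rad fully down against its stop. Pressing it raises the ejector plate under the casting in proportion, about 22 mm at the stop; the plate is level with the deck of the mould only at 0.245 rad.
- stub_ball (a point): Centre of the 22 mm steel ball at the end of the other lever, under the middle of the other window; its starting angle varies. Leave it alone.
- mould: Fixed demoulding block 270 (x) x 130 (y) x 60 mm high, origin at the centre of its underside, x away from the robot at yaw 0. Square mould opening 80 x 80 mm, 20 mm deep, centred at x = -60 mm, with an ejector plate as its floor. The 145 mm from x = -20 to x = 125 mm is the plywood drying ledge, level with the deck (z = 60 mm); a rim 10 mm high and 10 mm thick closes its far end at x = 125 to 135 mm.
- casting: Square white plaster tile 72 x 72 x 24 mm with a round rosette rising 6 mm more in the middle, about 0.15 kg, origin at the centre of its underside. It starts in the mould opening with its rim 4 mm above the deck (origin at z = 40 mm); with the lever fully down its underside is about 2 mm above the deck.
- jar: Small jar 28 mm across, 45 mm high, beside the guard, origin at its underside. Bystander.
- wedge: Loose wooden block 30 x 70 x 18 mm lying in front of the guard, origin at its underside. Bystander.
- brush: Brush lying to the left of the work, origin at its underside. Bystander.
- mallet: Hammer lying to the right of the work, origin at its underside. Bystander.
- bowl: Black rubber bowl 84 mm across, 50 mm high, behind the work. Bystander.
- bust: Small white plaster head on a round foot, 64 mm across, 118 mm high, behind the work. Bystander.
- cup: White plastic cup 64 mm across, 80 mm high, behind the work. Bystander.
Things that resemble listed ones, but are neither listed nor needed, are in the scene too. Leave any purple or red look-alike of the casting alone.

How it is judged:
On the way, in this order (a step that is already met when the one before it is completed fails the run):
1. the paddle lever is pressed fully down while the tile is still over the mould opening (value of joint paddle above 0.245 rad and x of casting in the frame of mould below -0.045 m), for 0.2 s.
2. the tile lies on the ledge, past the opening (x of casting in the frame of mould above 0.017 m and height (world z) of casting below 0.066 m), for 0.2 s.
At the end, for the whole second after the job is handed in: The paddle lever is still down (over 0.22 rad); the tile lies flat (within 0.06 rad) and still on the plywood ledge, its centre 17 to 94 mm along x from the mould block's origin and within 30 mm of its centre line, underside at deck height within 4 mm (value of joint paddle above 0.22 rad and x of casting in the frame of mould between 0.017 and 0.094 m and y of casting in the frame of mould between -0.03 and 0.03 m and height (world z) of casting between 0.056 and 0.064 m and angle between casting's own z axis and vertical below 0.06 rad and linear speed of casting below 0.01 m/s); the robot touches nothing.
It fails at once if the guard is touched (contact force between guard and the fingers above 0.5 N or contact force between guard and the arm above 0.5 N).
It fails at once if the ball-ended lever is moved (distance of stub_ball from where it was at the start of the episode above 0.004 m).
It fails at once if the tile is lifted (height (world z) of casting above 0.072 m).
It fails at once if the tile is tipped (angle between casting's own z axis and vertical above 0.3 rad).
It fails at once if a bystander is moved by more than 25 mm (distance of any of jar, wedge, brush, mallet, bowl, bust, cup from where it was at the start of the episode above 0.025 m).
It also fails if it takes over 51 s, if anything falls off the work surface, if the arm or the gripper's body presses on something with over 40 N, if the wrist force passes 120 N, or if a joint passes its speed limit or range.

## Robot

A 7-joint arm with a two-finger parallel gripper is mounted at the origin on the work surface. World frame = base frame: x ahead of the robot, y to its left, z up, the work surface at z = 0. Lengths are in m, angles in rad, forces in N, time in s.
With the tool pointing down it reaches from about 0.35 to 0.9 m from the base axis. Payload 19.9 kg.
Tool frame: the origin (TCP) lies on the centre line of the jaws, within the pads' length; the fingertips stand 22 mm ahead of it and the grasp point (between the pads) lies 3 mm ahead of it (ctrl.tip_extent is the distance from the TCP to the fingertips, in m); y points along the fingers, x is the direction in which the jaws open and shut, and the axes are right-handed (so a half turn about y gives the same grasp; the last joint's range is limited). The gripper opens to 94 mm and grips with 3 to 60 N. Pads are 16 mm wide; open, the fingers measure 119 mm over their backs; the gripper's body (75 mm by 177 mm) begins 78 mm behind the grasp point.
Start: joints at [-1.335, 0.417, -0.01, 1.614, 0.005, 1.111, -0.053], TCP at [0.171, 0.601, 0.227] pointing down, gripper open.
Joint ranges: [-2.81, 2.81], [-0.39, 2.02], [-1.27, 1.25], [0.06, 2.57], [-1.19, 4.33], [0.19, 2], [-2.82, 2.82]. Speed limits (rad/s): [1.89, 1.89, 2.39, 2.39, 3.01, 3.01, 3.01].

## Interface

Orientations are given as a unit quaternion [x, y, z, w].
In Python, from rig import ctrl gives the robot as it stands.
- The arm moves only by the tool arm_command, never from a script. Its argument "targets" is one flat list of numbers, 5 for each row, row after row: the opening, from -1 (shut) to 1 (fully open), so that 0 is half open, then the shift along the tool's x, y, z in mm, then the turn about the tool's y in rad. A call has 1 to 20 rows; each row is the pose to reach, as a shift and turn from the pose commanded when the call began, along the tool's axes at that moment; what a row does not reach only later rows make up. A row lasts 1/10 s, in which the tool goes at most 50 mm and 8.59 degrees, less where a joint would pass 70% of its speed; a pose out of reach is approached as far as the arm can. A call with a gripper value outside its range is refused whole. The fingers move at their own pace and stop on an object; the grip force is fixed at half the most. Time passes only in rows, so rows that repeat a pose let the fingers close. It gives the time, the measured TCP pose, the force and the opening at its end, in the units of the state.
- ctrl.get_state(): the state, without advancing time (a new reading comes with each control period).
- ctrl.snapshot(name): name is "scene" or "top" or "wrist"; returns a dict with "pixels" (384x512x3 uint8, blue, green, red), "fx", "fy", "cx", "cy" (pixels), "R" (3x3) and "t" (3): a world point X has camera coordinates R X + t. Camera axes: x right, y down, z forward; pixel columns grow to the right and rows downward; lengths in m; the calibration is good to about 2 mm. A picture is of the moment at which its call begins. There is no depth.
- ctrl.finish_job(): hands the job in, once; it reports no verdict.
The state is a dict: "time": time; "qpos": joint angles; "joint_velocities": joint speeds; "tau": joint torques, N m; "tcp_pos": TCP position; "eef_rot": TCP orientation; "force": force on the tool from outside, world axes, zero at the start; "ft_torque": the same for the moment, N m; "finger_gap": finger opening in m.
Only numpy, scipy, OpenCV 4.12 (cv2) and the standard library are available. Lean on these libraries where they do the work, as an engineer would, in place of code of your own. Each camera call takes 0.05 s, during which the arm holds its last target.

## Working session

There is one attempt and no reset: what is moved stays moved. The work goes in short steps, Python scripts to look and compute and a tool call to move; the robot and the scene stay as the last step left them, time stands still between calls to the robot, and variables do not carry over. Pictures are saved under pics/ and viewed, and the job is handed in when it is done.

Besides the shell and the picture viewer there is one more tool, called after "Call:" by a JSON object that holds its "name" and its "arguments". arm_command: Moves the arm, as the interface text tells. Its arguments: {"type":"object","properties":{"targets":{"type":"array"}},"required":["targets"]}

```bash
mkdir -p pics; ls; cat > h.py <<'E'
import numpy as np, cv2, pickle
from rig import ctrl
def snap(n,f):
    s=ctrl.snapshot(n); cv2.imwrite('pics/'+f+'.png',s['pixels']); pickle.dump(s,open('pics/'+f+'.pkl','wb')); return s
def load(f): return pickle.load(open('pics/'+f+'.pkl','rb'))
def ray(s,u,v,z):
    R=np.array(s['R']);t=np.array(s['t']); d=R.T@np.array([(u-s['cx'])/s['fx'],(v-s['cy'])/s['fy'],1]); c=-R.T@t
    return c+d*(z-c[2])/d[2]
def proj(s,X):
    p=np.array(s['R'])@np.array(X)+np.array(s['t']); return np.array([s['fx']*p[0]/p[2]+s['cx'],s['fy']*p[1]/p[2]+s['cy']])
E
python3 - <<'E'
from h import *
print(ctrl.get_state()['eef_rot'],ctrl.tip_extent)
for n in['scene','top','wrist']:
    s=snap(n,n+'0'); print(n,-np.array(s['R']).T@np.array(s['t']),s['fx'])
E
```

```text
pics
[ 0.5644824   0.42590694 -0.42655535 -0.5639268 ] 0.022
scene [1.17978491 0.56610534 0.63056901] 384.18103128587813
top [ 0.33179326 -0.00160022  1.14474806] 424.5386363184397
wrist [0.09385654 0.62371546 0.38447191] 342.0368097928659
```

View pics/scene0.png

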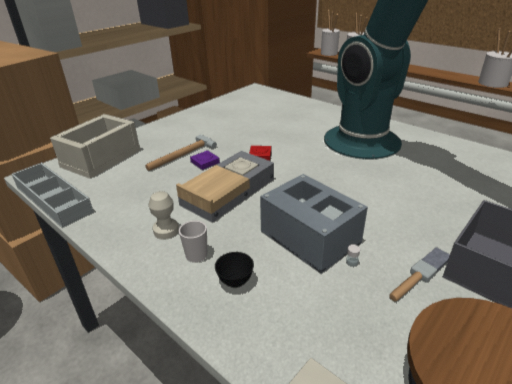

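View pics/top0.png

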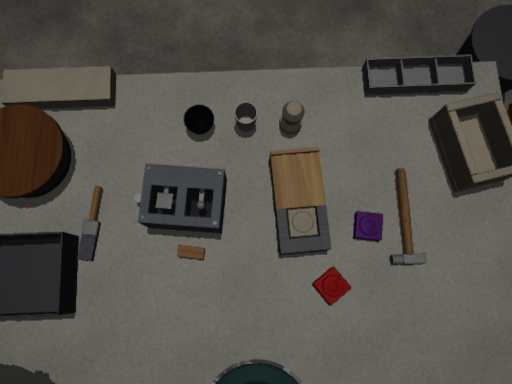

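View pics/wrist0.png

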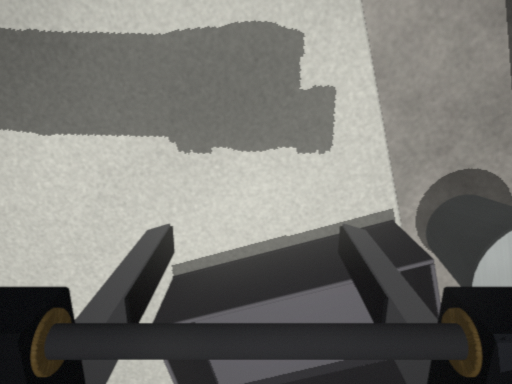

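The top view has the guard at about (183,197) with the flat paddle in its left (+y) window at about (164,202), and the ball lever on the right at about (200,203). The mould is at about (301,200). Next I'll zoom in to find corners.

```bash
python3 - <<'E'
from h import *
s=load('top0');p=s['pixels']
c=cv2.resize(p[150:245,125:240],None,fx=6,fy=6,interpolation=cv2.INTER_CUBIC);cv2.imwrite('pics/z1.png',cv2.convertScaleAbs(c,alpha=1.6))
c=cv2.resize(p[140:260,260:340],None,fx=5,fy=5,interpolation=cv2.INTER_CUBIC);cv2.imwrite('pics/z2.png',cv2.convertScaleAbs(c,alpha=1.6))
E
```

```text
(no output)
```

View pics/z1.png

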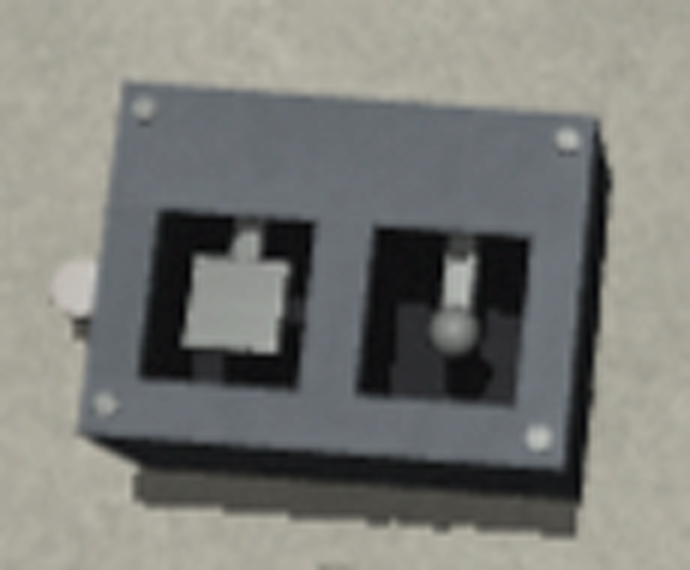

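View pics/z2.png

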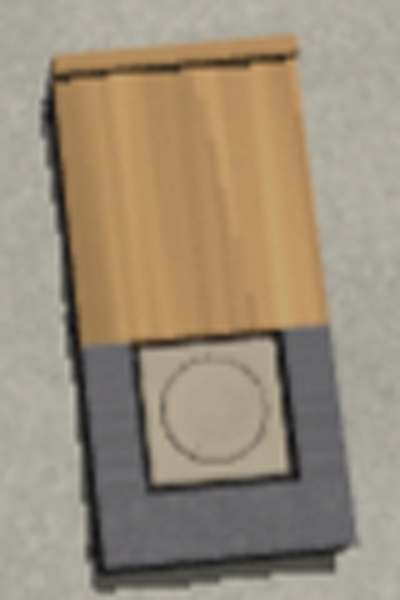

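```bash
python3 - <<'E'
from h import *
s=load('top0')
def pts(l,o,f,z): return np.array([ray(s,o[0]+(u+.5)/f-.5,o[1]+(v+.5)/f-.5,z)[:2] for u,v in l])
def rep(n,P):
    c=P.mean(0); d=[np.linalg.norm(P[i]-P[(i+1)%4])*1e3 for i in range(4)]
    # order FL,FR,NR,NL ; +x dir = far-near
    x=(P[0]+P[1]-P[2]-P[3]); y=(P[0]+P[3]-P[1]-P[2])
    print(n,c.round(4),np.round(d,1),'yawx %.3f yawy %.3f'%(np.arctan2(x[1],x[0]),np.arctan2(-y[0],y[1])))
o=(125,150)
rep('guard',pts([(124,84),(597,118),(565,468),(80,433)],o,6,.11))
rep('winL',pts([(158,210),(316,222),(298,390),(139,378)],o,6,.11))
rep('winR',pts([(374,227),(531,238),(514,405),(357,395)],o,6,.11))
rep('pad',pts([(193,255),(290,260),(275,353),(183,345)],o,6,.094))
rep('tile',pts([(140,345),(280,337),(298,478),(152,488)],(260,140),5,.064))
o=(260,140)
rep('mould far end rim',pts([(53,57),(297,38),(297,38),(53,57)],o,5,.07))
rep('deck',pts([(82,345),(328,325),(356,543),(103,567)],o,5,.06))
# guard-in-world from window
for n,u,v,z in [('wedge1',0,0,0)]: pass
hsv=cv2.cvtColor(s['pixels'],cv2.COLOR_BGR2HSV)
print(ctrl.get_state()['qpos'])
from scipy.spatial.transform import Rotation as Ro
print(Ro.from_quat(ctrl.get_state()['eef_rot']).as_matrix().round(3))
E
```

```text
guard [0.5551 0.1644] [199.8 148.3 199.1 148.5] yawx -0.114 yawy -0.115
winL [0.5459 0.2115] [66.2 71.  65.7 71. ] yawx -0.107 yawy -0.118
winR [0.5354 0.1223] [65.6 70.5 64.7 70.9] yawx -0.115 yawy -0.109
pad [0.5476 0.2116] [41.  40.1 38.8 38.6] yawx -0.133 yawy -0.111
tile [ 0.4818 -0.1395] [72.7 73.5 74.8 74.2] yawx 0.039 yawy 0.022
mould far end rim [ 0.6759 -0.1291] [129.9   0.  129.9   0. ] yawx -1.571 yawy 0.040
deck [ 0.4656 -0.1388] [128.5 113.4 129.6 114.8] yawx 0.045 yawy 0.046
[-1.3355159   0.41785726 -0.01031066  1.6140078   0.00472187  1.11072134
 -0.05299719]
[[ 0.273 -0.    -0.962]
 [ 0.962 -0.001  0.273]
 [-0.001 -1.    -0.   ]]
```

```bash
cat >> h.py <<'E'
from scipy.spatial.transform import Rotation as Ro
def to(p,ang):
    st=ctrl.get_state(); M=Ro.from_quat(st['eef_rot']).as_matrix(); d=np.array(p)-st['tcp_pos']
    a=np.arctan2(M[1,0],M[0,0]); print('shift mm',(M.T@d*1e3).round(1),'turn',round(-(ang-a),3),'tcp',np.round(st['tcp_pos'],4),'F',np.round(st['force'],1),'t',st['time'],'gap',st['finger_gap'])
E
python3 -c "
from h import *
to([.5415,.2121,.227],np.pi/2-.113)"
```

```text
shift mm [-2.727e+02  3.000e-01 -4.629e+02] turn -0.164 tcp [0.1707 0.601  0.227 ] F [ 0.9 -0.4 -0.2] t 0.15 gap 0.09431495551668763
```

Call:
{"name": "arm_command", "arguments": {"targets": [-1,-10,0,-17,0,-1,-25,0,-42,-0.01,-1,-45,0,-76,-0.02,-1,-65,0,-110,-0.04,-1,-85,0,-144,-0.05,-1,-105,0,-178,-0.06,-1,-125,0,-212,-0.08,-1,-145,0,-246,-0.09,-1,-165,0,-280,-0.1,-1,-185,0,-314,-0.12,-1,-205,0,-348,-0.13,-1,-225,0,-382,-0.14,-1,-240,0,-407,-0.15,-1,-252,0,-428,-0.16,-1,-262,0,-445,-0.164,-1,-268,0,-456,-0.164,-1,-272,0,-462,-0.164,-1,-272.7,0,-462.9,-0.164,-1,-272.7,0,-462.9,-0.164,-1,-272.7,0,-462.9,-0.164]}}

```text
time: 2.15
tcp_pos: [0.541, 0.2132, 0.2275]
eef_rot: [-0.527, -0.471, 0.471, 0.527]
force: [-0.3, -0.5, 0.6]
finger_gap: 0.0002
```

```bash
python3 - <<'E'
from h import *
s=snap('wrist','w1'); to([.5415,.2121,.116],np.pi/2-.113)
t=snap('top','t1'); cv2.imwrite('pics/s1.png',snap('scene','s1')['pixels'])
E
```

```text
shift mm [ -1.  111.5  -0.5] turn 0.001 tcp [0.5411 0.2131 0.2275] F [ 0.5 -0.3 -0.8] t 2.2 gap 0.0005221697783026329
```

View pics/w1.png

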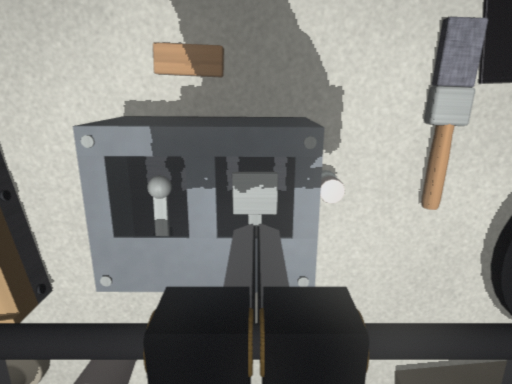

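View pics/s1.png

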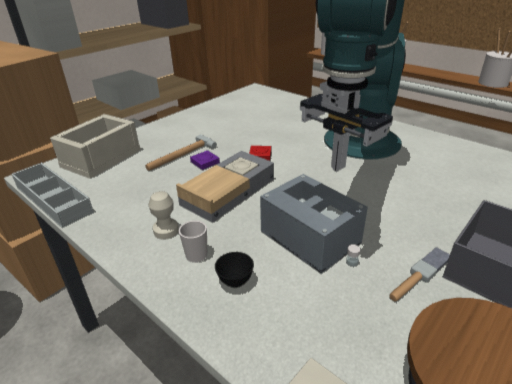

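```bash
python3 - <<'E'
from h import *
s=load('w1')
for uv in [(216,156),(295,156),(293,238),(217,238)]: print(ray(s,*uv,.11).round(4))
print('pad',[ray(s,*uv,.094).round(4) for uv in [(233,173),(277,173),(277,213),(234,213)]])
print(proj(s,[.541,.2131,.2055]))
E
```

```text
[0.5092 0.1848 0.11  ]
[0.5163 0.2488 0.11  ]
[0.5885 0.2413 0.11  ]
[0.5811 0.1753 0.11  ]
pad [array([0.5285, 0.1953, 0.094 ]), array([0.5328, 0.2335, 0.094 ]), array([0.5698, 0.23  , 0.094 ]), array([0.5654, 0.1914, 0.094 ])]
[254.50038941 236.42381808]
```

The wrist view shows the window centre at about (255,197). Its centre casts to (0.549, 0.213), within 3 mm of the top view's, and the fingers sit over it. Descending.

Call:
{"name": "arm_command", "arguments": {"targets": [-1,-1,10,0,0,-1,-1,25,0,0,-1,-1,45,0,0,-1,-1,65,0,0,-1,-1,82,0,0,-1,-1,94,0,0,-1,-1,102,0,0,-1,-1,106,0,0,-1,-1,110,0,0,-1,-1,114,0,0,-1,-1,118,0,0,-1,-1,121,0,0,-1,-1,121,0,0]}}

```text
time: 3.6
tcp_pos: [0.5414, 0.2116, 0.1067]
eef_rot: [-0.527, -0.471, 0.471, 0.527]
force: [0.6, 0.2, 0.2]
finger_gap: 0.0003
```

```bash
python3 - <<'E'
from h import *
s=snap('wrist','w2');t=snap('scene','s2')
cv2.imwrite('pics/s2z.png',cv2.resize(t['pixels'][140:280,160:380],None,fx=3.5,fy=3.5,interpolation=cv2.INTER_CUBIC))
E
```

```text
(no output)
```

View pics/w2.png

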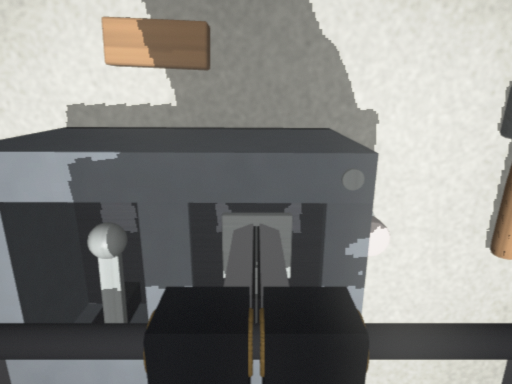

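View pics/s2z.png

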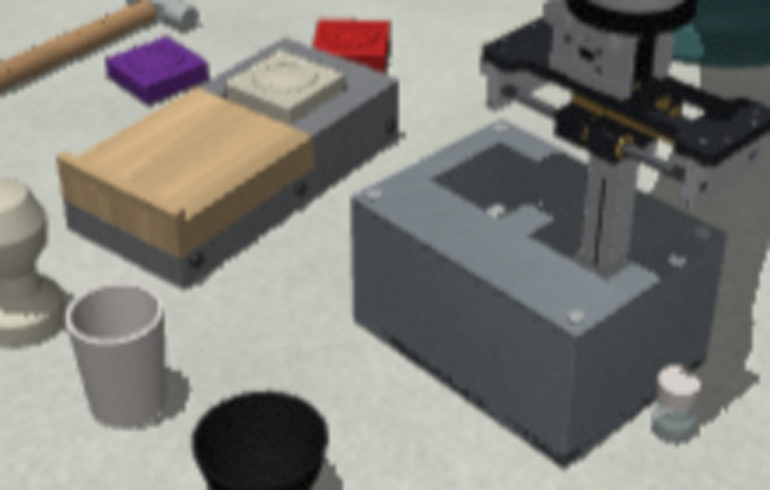

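The wrist and scene views show the fingers inside the window, clear of its edges, with the tile partly raised. Pressing on.

Call:
{"name": "arm_command", "arguments": {"targets": [-1,0,2,0,0,-1,0,4,0,0,-1,0,6,0,0,-1,0,8,0,0,-1,0,9,0,0,-1,0,10,0,0]}}

```text
time: 4.3
tcp_pos: [0.5417, 0.2115, 0.097]
eef_rot: [0.527, 0.471, -0.471, -0.527]
force: [-3.1, 0.0, 9.8]
finger_gap: 0.0002
```

Call:
{"name": "arm_command", "arguments": {"targets": [-1,0,1,0,0,-1,0,2,0,0]}}

```text
time: 4.5
tcp_pos: [0.5418, 0.2116, 0.0953]
eef_rot: [0.527, 0.471, -0.471, -0.527]
force: [-6.4, -2.6, 20.9]
finger_gap: 0.0007
```

Call:
{"name": "arm_command", "arguments": {"targets": [-1,0,1,0,0,-1,0,2,0,0,-1,0,2,0,0,-1,0,2,0,0]}}

```text
time: 4.9
tcp_pos: [0.542, 0.2116, 0.0947]
eef_rot: [0.527, 0.472, -0.47, -0.527]
force: [-12.2, -3.3, 35.9]
finger_gap: 0.0008
```

The force rose to 36 N with almost no further travel, so the lever is at its stop. Retracting straight up.

Call:
{"name": "arm_command", "arguments": {"targets": [-1,0,-2,0,0,-1,0,-8,0,0,-1,0,-20,0,0,-1,0,-40,0,0,-1,0,-65,0,0,-1,0,-90,0,0,-1,0,-110,0,0,-1,0,-122,0,0,-1,0,-128,0,0,-1,0,-130,0,0,-1,0,-130,0,0]}}

```text
time: 6.0
tcp_pos: [0.5412, 0.2113, 0.2219]
eef_rot: [-0.527, -0.471, 0.471, 0.527]
force: [0.3, 0.1, 0.4]
finger_gap: 0.0003
```

```bash
python3 - <<'E'
from h import *
s=snap('wrist','w3');t=snap('scene','s3')
cv2.imwrite('pics/s3z.png',cv2.resize(t['pixels'][140:280,160:380],None,fx=3.5,fy=3.5,interpolation=cv2.INTER_CUBIC))
th=.044; o=np.array([.542,-.1357])
X=np.array([np.cos(th),np.sin(th)])
print('mould x=-125 ->',o-.125*X)
to([*(o-.125*X),.215],np.pi/2+th)
E
```

```text
mould x=-125 -> [ 0.41712098 -0.14119823]
shift mm [-364.1    7.    83.5] turn -0.157 tcp [0.5411 0.2112 0.2216] F [ 0.3 -0.3 -0.3] t 6.1 gap 0.0005610182821342343
```

View pics/w3.png

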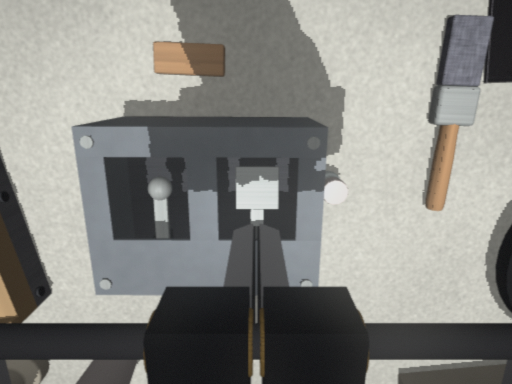

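View pics/s3z.png

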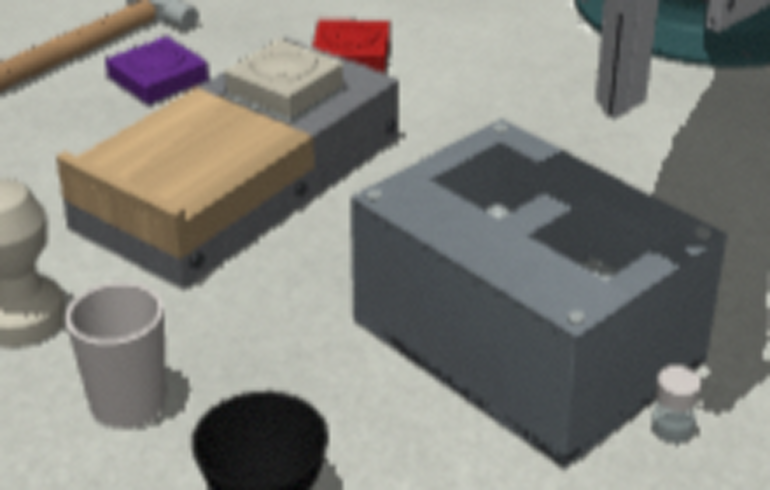

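The scene view shows the tile fully raised, and the wrist view shows the paddle tilted down and the ball lever unmoved at about (160,189). Moving behind the tile.

Call:
{"name": "arm_command", "arguments": {"targets": [-1,-8,0,2,0,-1,-25,0,6,-0.01,-1,-50,0,12,-0.02,-1,-80,0,19,-0.04,-1,-110,0,26,-0.05,-0.5,-140,0,33,-0.06,-0.2,-170,0,40,-0.08,-0.2,-200,2,47,-0.09,-0.2,-230,3,54,-0.1,-0.2,-260,4,61,-0.12,-0.2,-290,5,68,-0.13,-0.2,-315,6,73,-0.14,-0.2,-335,7,78,-0.15,-0.2,-350,7,81,-0.157,-0.2,-359,7,83,-0.157,-0.2,-364,7,83.5,-0.157,-0.2,-364,7,83.5,-0.157,-0.2,-364,7,83.5,-0.157]}}

```text
time: 7.9
tcp_pos: [0.4176, -0.1404, 0.2154]
eef_rot: [-0.489, -0.511, 0.511, 0.489]
force: [0.4, 0.2, -0.1]
finger_gap: 0.0376
```

```bash
python3 - <<'E'
from h import *
s=snap('wrist','w4')
th=.044; o=np.array([.542,-.1357])
X=np.array([np.cos(th),np.sin(th)])
to([*(o-.125*X),.090],np.pi/2+th)
E
```

```text
shift mm [ -0.9 125.4   0.6] turn 0.001 tcp [ 0.4177 -0.1403  0.2154] F [ 1.1 -0.1 -0.2] t 7.95 gap 0.03744761385204254
```

View pics/w4.png

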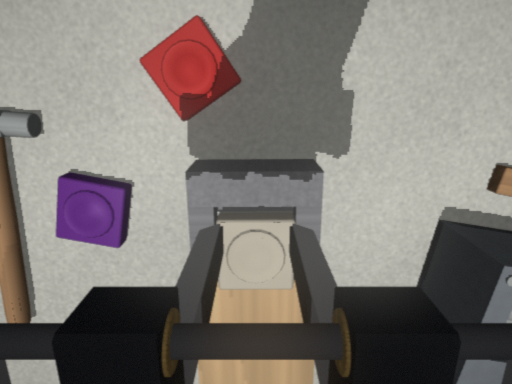

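```bash
python3 - <<'E'
from h import *
s=load('w4'); th=.044; o=np.array([.542,-.1357]); R=np.array([[np.cos(th),np.sin(th)],[-np.sin(th),np.cos(th)]])
def m(u,v,z): print((u,v),z,(R@(ray(s,u,v,z)[:2]-o)*1e3).round(1))
for uv in [(221,219),(295,219),(293,288),(218,288)]: m(*uv,.086)
for uv in [(219,208),(296,208)]: m(*uv,.062)
for uv in [(187,178),(322,178)]: m(*uv,.06)
print('tips',R@(ctrl.get_state()['tcp_pos'][:2]-o))
c=cv2.resize(s['pixels'][150:300,170:340],None,fx=4,fy=4,interpolation=cv2.INTER_CUBIC);cv2.imwrite('pics/w4z.png',cv2.convertScaleAbs(c,alpha=1.3))
E
```

```text
(221, 219) 0.086 [-93.4 -29.9]
(295, 219) 0.086 [-93.4  36.5]
(293, 288) 0.086 [-23.1  36.9]
(218, 288) 0.086 [-23.1 -34.6]
(219, 208) 0.062 [-95.4 -34.1]
(296, 208) 0.062 [-95.5  40. ]
(187, 178) 0.06 [-124.6  -63.6]
(322, 178) 0.06 [-124.8   63.8]
tips [-0.12440535  0.0008678 ]
```

View pics/w4z.png

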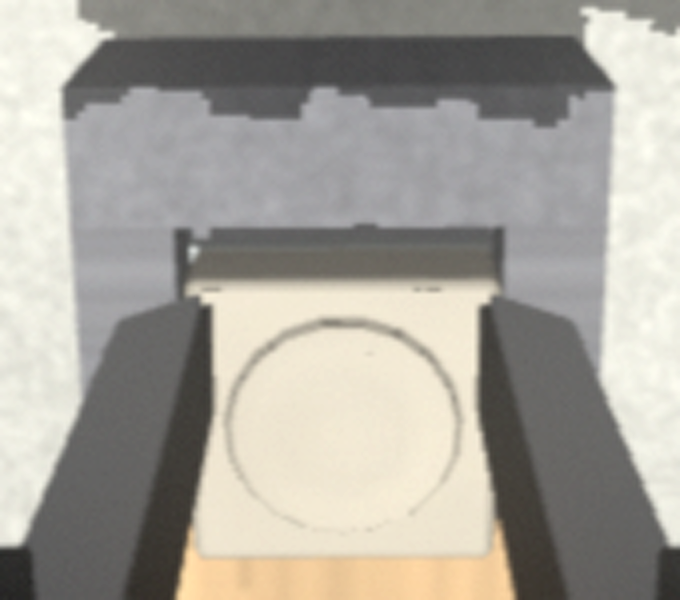

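The tile lies straight and centred, its rear edge at about row 208-219. The fingers are about 20 mm behind it in mould x. Lowering.

Call:
{"name": "arm_command", "arguments": {"targets": [-0.2,-1,10,0,0,-0.2,-1,28,0,0,-0.2,-1,50,0,0,-0.2,-1,72,0,0,-0.2,-1,92,0,0,-0.2,-1,108,0,0,-0.2,-1,118,0,0,-0.2,-1,123,0,0,-0.2,-1,125,0,0,-0.2,-1,125,0,0]}}

```text
time: 8.95
tcp_pos: [0.4177, -0.1419, 0.0907]
eef_rot: [0.489, 0.511, -0.511, -0.489]
force: [-0.3, 0.7, -0.1]
finger_gap: 0.0377
```

```bash
python3 - <<'E'
from h import *
s=snap('scene','s5')
cv2.imwrite('pics/s5z.png',cv2.resize(s['pixels'][100:240,160:320],None,fx=4,fy=4,interpolation=cv2.INTER_CUBIC))
th=.044; o=np.array([.542,-.1357])
X=np.array([np.cos(th),np.sin(th)])
to([*(o+.0*X),.090],np.pi/2+th)
E
```

```text
shift mm [   0.8    1.  -124.3] turn 0.0 tcp [ 0.4178 -0.142   0.0909] F [-0.  -0.5 -0.1] t 9.0 gap 0.037553063123371144
```

View pics/s5z.png

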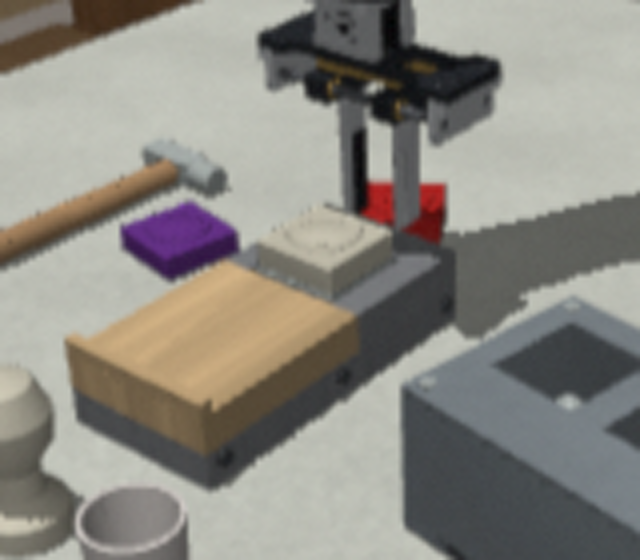

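Call:
{"name": "arm_command", "arguments": {"targets": [-0.2,0.8,0,-4,0,-0.2,0.8,0,-8,0,-0.2,0.8,0,-12,0,-0.2,0.8,0,-15,0,-0.2,0.8,0,-18,0,-0.2,0.8,0,-21,0,-0.2,0.8,0,-24,0,-0.2,0.8,0,-28,0,-0.2,0.8,0,-32,0,-0.2,0.8,0,-36,0,-0.2,0.8,0,-40,0,-0.2,0.8,0,-45,0,-0.2,0.8,0,-50,0,-0.2,0.8,0,-55,0,-0.2,0.8,0,-60,0,-0.2,0.8,0,-65,0,-0.2,0.8,0,-70,0,-0.2,0.8,0,-70,0]}}

```text
time: 10.8
tcp_pos: [0.4882, -0.138, 0.0905]
eef_rot: [0.489, 0.511, -0.511, -0.489]
force: [-0.4, 0.9, 0.1]
finger_gap: 0.0378
```

```bash
python3 - <<'E'
from h import *
s=snap('scene','s6'); snap('wrist','w6')
cv2.imwrite('pics/s6z.png',cv2.resize(s['pixels'][100:240,160:320],None,fx=4,fy=4,interpolation=cv2.INTER_CUBIC))
th=.044; o=np.array([.542,-.1357])
X=np.array([np.cos(th),np.sin(th)])
to([*(o+.008*X),.090],np.pi/2+th)
E
```

```text
shift mm [ -0.1   0.4 -62.6] turn 0.0 tcp [ 0.4875 -0.1381  0.0904] F [ 0.2  0.5 -0.3] t 10.9 gap 0.03750376124407162
```

View pics/s6z.png

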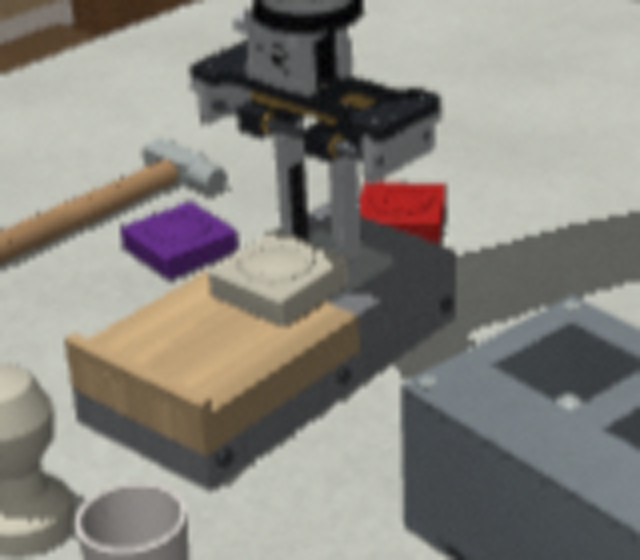

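View pics/w6.png

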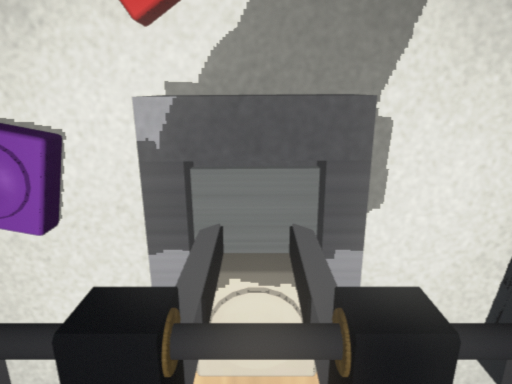

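The scene view shows the tile sliding flat and straight, partly onto the plywood at about (275,280) in the zoom. Continuing for the remaining 63 mm or so.

Call:
{"name": "arm_command", "arguments": {"targets": [-0.2,0,0,-4,0,-0.2,0,0,-8,0,-0.2,0,0,-13,0,-0.2,0,0,-18,0,-0.2,0,0,-23,0,-0.2,0,0,-28,0,-0.2,0,0,-33,0,-0.2,0,0,-38,0,-0.2,0,0,-43,0,-0.2,0,0,-48,0,-0.2,0,0,-52,0,-0.2,0,0,-56,0,-0.2,0,0,-59,0,-0.2,0,0,-61,0,-0.2,0,0,-62.5,0,-0.2,0,0,-63,0,-0.2,0,0,-63,0]}}

```text
time: 12.6
tcp_pos: [0.5504, -0.1353, 0.0905]
eef_rot: [0.489, 0.511, -0.511, -0.489]
force: [-0.3, -0.6, -0.9]
finger_gap: 0.0376
```

Call:
{"name": "arm_command", "arguments": {"targets": [-0.2,0,0,2,0,-0.2,0,0,8,0,-0.2,0,0,18,0,-0.2,0,-5,28,0,-0.2,0,-15,38,0,-0.2,0,-35,50,0,-0.2,0,-60,60,0,-0.2,0,-85,68,0,-0.2,0,-105,75,0,-0.2,0,-115,80,0,-0.2,0,-120,80,0,-0.2,0,-120,80,0]}}

```text
time: 13.8
tcp_pos: [0.4705, -0.1387, 0.2106]
eef_rot: [0.489, 0.511, -0.511, -0.489]
force: [0.1, -0.1, -0.7]
finger_gap: 0.0378
```

```bash
python3 - <<'E'
from h import *
s=snap('scene','s7'); snap('wrist','w7')
cv2.imwrite('pics/s7z.png',cv2.resize(s['pixels'][100:270,160:370],None,fx=3.5,fy=3.5,interpolation=cv2.INTER_CUBIC))
s=snap('top','t7')
cv2.imwrite('pics/t7z.png',cv2.convertScaleAbs(cv2.resize(s['pixels'][130:270,130:340],None,fx=3.5,fy=3.5,interpolation=cv2.INTER_CUBIC),alpha=1.6))
print(ctrl.get_state()['force'])
E
```

```text
[-0.23198625 -0.02553001 -0.02582602]
```

View pics/s7z.png

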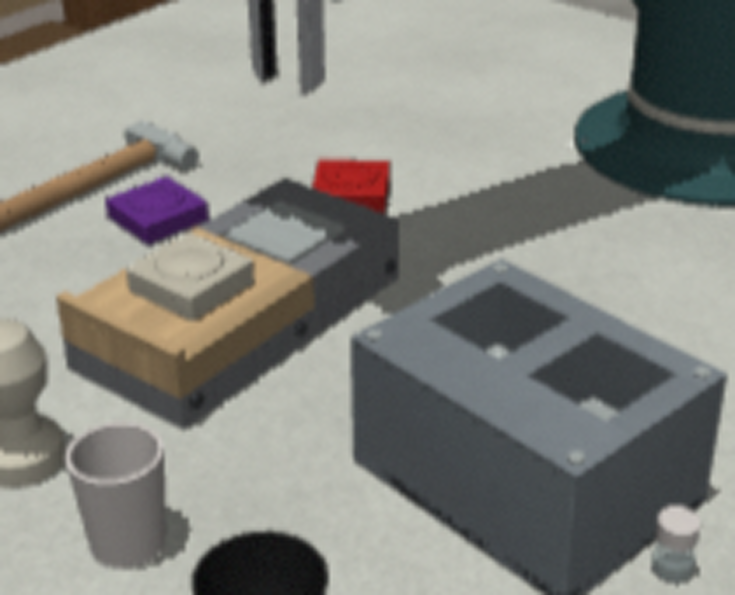

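View pics/t7z.png

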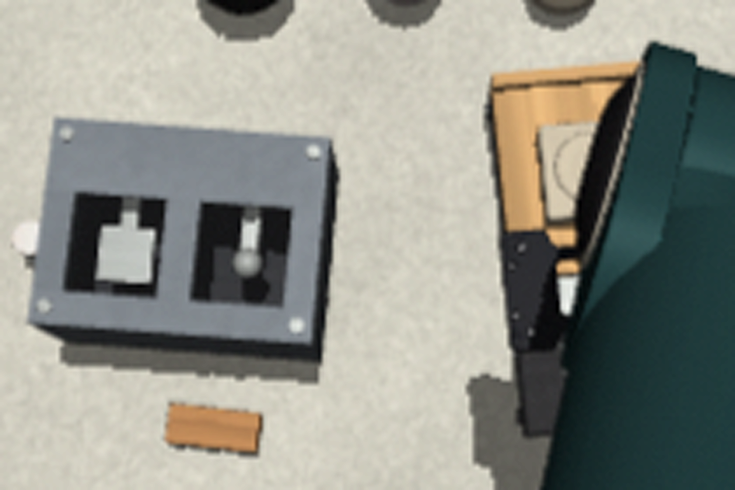

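View pics/w7.png

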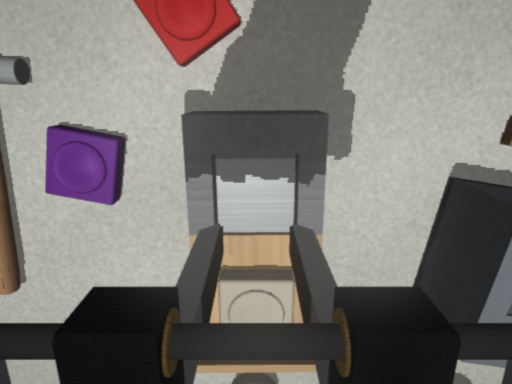

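```bash
python3 - <<'E'
from h import *
th=.044; o=np.array([.542,-.1357]); R=np.array([[np.cos(th),np.sin(th)],[-np.sin(th),np.cos(th)]])
s=load('t7')
for u,v in [(541,126),(551,226)]: print('top',(R@(ray(s,130+u/3.5,130+v/3.5,.084)[:2]-o)*1e3).round(1))
w=load('w7')
for u,v,z in [(221,280,.084),(293,280,.084),(220,267,.06),(295,267,.06),(190,236,.06),(323,236,.06)]: print('wr',(R@(ray(w,u,v,z)[:2]-o)*1e3).round(1))
t=load('s7')
for u,v,z in [(190,317,.06),(253,282,.06),(189,297,.084),(252,265,.084),(128,271,.084)]: print('sc',(R@(ray(t,160+u/3.5,100+v/3.5,z)[:2]-o)*1e3).round(1))
E
```

```text
top [86.3 33.4]
top [10.5 33.7]
wr [ 19.  -31.7]
wr [19.  35.6]
wr [ 18.7 -35. ]
wr [18.7 40.2]
wr [-14.9 -63.3]
wr [-15.   66.4]
sc [84.7 31. ]
sc [18.1 35.6]
sc [90.3 38.3]
sc [27.5 45. ]
sc [ 92.4 -25.9]
```

Tile centre measures about x = 50 mm, y = 0-3 mm in the mould frame. It lies flat, the paddle is still down, and the robot is clear. Handing in.

```bash
python3 -c "
from h import *
print(ctrl.finish_job())"
```

```text
the job is handed in; nothing more can be done
None
```

I pressed the paddle lever to its stop through the left (+y) window, then pushed the raised tile straight onto the plywood ledge. I handed the job in at about 14 s; it reports no verdict.

- **Lever:** the press ended at 36 N on the wrist with almost no further travel, and the tile rose fully. After I withdrew, the paddle still showed tilted down in its window. I judged this by eye and by force, since the joint angle was not measured.
- **Tile:** its centre is about 50 mm along x from the mould origin and 0–3 mm off the centre line. It looked flat on the ledge, wholly past the opening and clear of the far rim.
- **Guard and other things:** no unexpected forces showed during the moves. In the last pictures the ball lever and the bystanders in view looked unmoved, but I did not measure their positions.
- **Disagreements:** the three cameras differed by a few millimetres. The wrist view put the mould and the tile's rear edge 3–5 mm farther along x than assumed. The scene view's top corners read several millimetres farther still. The mould's far end hides part of the tile from the top camera, as the arm covered it, so only its left edge was read there. All of this stays within the allowed range.

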